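# Clamp the reagent canister and crack its sealed lid

### The job

Wind the crank of the blue bench vise clockwise (looking at the crank end) until the jaws hold the square reagent canister firmly, so that it cannot rise. Then take the purple lid by its black knob, pull it straight up until the sticky seal gives, and keep it just cracked open, about a centimetre (never as far as two and a half), to let the canister vent; the canister stays clamped down in the vise and the other things on the bench are left alone. Finish while still holding the lid open: do not let go of it.

Things in the scene. Friction and masses are not known exactly. Their poses are not given: they have to be found in the camera images.
- vise: Blue bench vise fixed to the bench, 250 mm long along its own x, 130 mm wide, 95 mm high. Origin: centre of its underside, on the bench; z up. Flat bed 50 mm above the bench; jaws 110 mm wide, tops 95 mm up; fixed jaw's face at x = +97 mm. Crank at the -x end, its axis parallel to x at y = 0, 75 mm above the bench. A nut block (top 86 mm up) stands at x = -102 to -82 mm.
- jaw: Sliding jaw with a springy black rubber pad. Moves to the vise's +x by 2.5 mm per rad of crank, carrying screw and crank. Origin 14 mm to -x of the vise's origin at crank 0; axes as the vise's. The pad's face is 29 mm to +x of this origin: jaws 82 mm apart at crank 0, closing on the 72 mm canister. The pad gives about 1 mm per 20 N.
- crank (a joint): Turn in rad, 0 to 5.0 (starts 0.3 to 1.8); grows clockwise seen from the crank end (positive about the vise's +x), closing the jaw. The grip lies 40 mm from the axis, at angle (value - 0.96) from the vise's +y towards up. Squeezing begins near 4.0; firm stop at 5.0 (about 50 N squeeze). Takes about 5 N at the grip, up to 9 N at the stop; stays where left.
- crank_grip (a point): Point on the axis of the crank's black sleeve, a free-spinning bar 14 mm in diameter, 50 mm long, parallel to the vise's x and pointing to its -x. The point is 23 mm from the free end, 27 mm from the crank arm. At crank 0 it lies 155 mm to -x of the vise's origin (moving 2.5 mm to +x per rad). Can be pinched from above.
- canister: Cream canister, square body 72 x 72 x 70 mm, standing loose on the vise's bed between the jaws, sides roughly along the vise's axes; about 0.8 kg with its lid. Origin: centre of its underside; z up. The round purple lid, 72 mm in diameter, lies 78 to 92 mm above the origin when shut; the knob stands on it.
- lid (a joint): How far the lid has risen, m, 0 shut to 0.030 at its stop. The lid is captive and slides straight up the canister without turning. A magnetic gasket holds it: about 12 N to start it, more than the rest of the canister weighs, fading to about 7 N at 4 mm, 5 N at 8 mm and 4 N at 18 mm; it pulls itself shut if let go.
- knob (a point): Middle of the lid's black round knob, 26 mm in diameter, 34 mm tall, upright; 109 mm above the canister's origin when shut and rising with the lid. The lid's top is 17 mm below this point, the knob's top 17 mm above it.
- tube_rack: Bystander: orange rack with purple-capped tubes, 144 x 78 mm, 95 mm high. Origin at the centre of its underside.
- steel_tray: Bystander: open steel tray 130 x 190 mm, 40 mm high. Origin at the centre of its underside.
- diluent_bottle: Bystander: white bottle with blue cap, 56 mm in diameter, 120 mm high. Origin at the centre of its underside.

How it is judged:
On the way, in this order (a step that is already met when the one before it is completed fails the run):
1. the jaws hold the canister with more than 15 N, the lid still shut (contact force between jaw and canister above 15 N and value of joint lid below 0.003 m), for 0.2 s.
2. the seal is broken: the lid has risen more than 6 mm, pulled by the fingers, the canister clamped (value of joint lid above 0.006 m and contact force between the fingers and canister above 1 N and contact force between jaw and canister above 12 N), for 0.2 s.
At the end, for the whole second after the job is handed in: The fingers hold the lid 6 to 18 mm open and still, while the canister is gripped by the vise with more than 12 N, upright within 3.5 degrees and not more than 4 mm above the vise's bed (all of step 2 and value of joint lid below 0.018 m and velocity of joint lid between -0.01 and 0.01 m/s and z of canister in the frame of vise below 0.054 m and angle between canister's own z axis and vertical below 0.06 rad); the arm keeps its last pose, push and grip.
It fails at once if the lid was torn open past 25 mm (value of joint lid above 0.025 m).
It fails at once if the canister was pulled more than 12 mm up out of the vise (z of canister in the frame of vise above 0.062 m).
It fails at once if a bystander was moved more than 30 mm (distance of any of tube_rack, steel_tray, diluent_bottle from where it was at the start of the episode above 0.03 m).
It also fails if it takes over 54 s, if anything falls off the work surface, if the arm or the gripper's body presses on something with over 40 N, if the wrist force passes 120 N, or if a joint passes its speed limit or range.

### The arm

A 7-joint arm with a two-finger parallel gripper is mounted at the origin on the work surface. World frame = base frame: x ahead of the robot, y to its left, z up, the work surface at z = 0. Lengths are in m, angles in rad, forces in N, time in s.
With the tool pointing down it reaches from about 0.4 to 0.85 m from the base axis. Payload 10.4 kg.
Tool frame: the origin (TCP) lies at the very end of the fingers, on their centre line; the grasp point (between the pads) lies 19 mm behind it; z points along the fingers, y is the direction in which the jaws open and shut (so a half turn about z gives the same grasp; the last joint's range is limited). The gripper opens to 87 mm and grips with 3 to 60 N. Pads are 19 mm wide; open, the fingers measure 117 mm over their backs; the gripper's body (75 mm by 190 mm) begins 51 mm behind the grasp point.
Start: joints at [1.286, 0.332, -0.065, 1.46, 0.022, 1.35, -0.088], TCP at [0.162, -0.604, 0.223] pointing down, gripper open.
Joint ranges: [-2.6, 2.6], [-0.5, 2.12], [-1.47, 1.34], [0.16, 2.42], [-1.27, 4.41], [0.06, 2.06], [-2.6, 2.6]. Speed limits (rad/s): [2.22, 2.22, 2.79, 2.79, 3.14, 3.14, 3.14].

### API

Orientations are given as a unit quaternion [x, y, z, w].
In Python, from bench import r gives the robot as it stands.
- The arm moves only by the tool move_arm, never from a script. Its argument "deltas" is a list of rows, each a list of 5 numbers: the gripper's target within -1 to 1 (fully open at 1, half-way at 0, shut at -1), then the shift along the tool's x, y, z as a fraction of full scale, then the turn about the tool's z as a fraction of full scale. A call has 1 to 12 rows; each row shifts and turns the commanded pose from where the row before left it, along the tool's axes as they then stand; what a row does not reach is not made up. Full scale, the value 1, is 2.5 cm for a shift and 90 degrees for a turn. A row lasts 1/12 s, in which the tool goes at most 41.7 mm and 7.16 degrees, less where a joint would pass 70% of its speed; a pose out of reach is approached as far as the arm can. A call with a number of a shift or a turn outside -1 to 1 is refused whole. A call with a gripper value outside its range is refused whole. The fingers move at their own pace and stop on an object; "squeeze" is the grip in N (left out, the last holds). Time passes only in rows, so rows that do not move let the fingers close. It gives the time, the measured TCP pose, the force and the opening at its end, in the units of the state.
- r.read_state(): the state, without advancing time (a new reading comes with each control period).
- r.camera(name): name is "scene" or "top" or "wrist"; returns the picture (384x512x3 uint8, red, green, blue); there is no depth.
- r.camera_info(name): a dict with "K" (3x3 intrinsics, pixels), "R" (3x3) and "t" (3): a world point X has camera coordinates R X + t; the wrist camera has in their place "hand_eye" (4x4, takes a point from camera to tool coordinates, whose origin is the TCP and whose axes are the flange's). Camera axes: x right, y down, z forward; pixel columns grow to the right and rows downward; lengths in m; the calibration is good to about 2 mm. The wrist camera is an equidistant fisheye: a pixel r from the principal point sees the ray r / f radians off the axis. A picture is of the moment at which its call begins: read the wrist's pose just before it. camera_info takes no time and is no camera call.
- r.close_job(): hands the job in, once; it reports no verdict.
Trained networks look in the newest picture that a camera, given by its name, has taken for a name from the list of things; names that differ only in an ending like _2 or _b are one class to them, and where a whole thing is asked for, a point or a joint stands for the part that bears it (a point fixed in the world has none). Each returns a list of dicts, best first, with "confidence" (0 to 1); they miss things now and then, are a little off and sometimes report something else, mostly with a low value. They report only what shows in the picture. A call takes as long as a camera call.
- r.boxes_of(camera, label): "position" ([x, y, z] in m, in the coordinates of the camera as it stood for that picture, good to about 4 mm: the middle of the surface that is visible of it).
- r.tip_of(camera, label): "position" ([x, y, z] in m, in the coordinates of the camera as it stood for that picture, good to about 4 mm: a listed point, or the origin of a listed thing).
The state is a dict: "time": time; "joint_positions": joint angles; "joint_vel": joint speeds; "joint_torque": joint torques, N m; "ee_pos": TCP position; "eef_rot": TCP orientation; "ft_force": force on the tool from outside, world axes, zero at the start; "torque": the same for the moment, N m; "width": finger opening in m.
Only numpy, scipy, OpenCV 4.12 (cv2) and the standard library are available. Lean on these libraries where they do the work, as an engineer would, in place of code of your own. Each camera call takes 0.05 s, during which the arm holds its last target.

## Working session

There is one attempt and no reset: what is moved stays moved. The work goes in short steps, Python scripts to look and compute and a tool call to move; the robot and the scene stay as the last step left them, time stands still between calls to the robot, and variables do not carry over. Pictures are saved under pics/ and viewed, and the job is handed in when it is done.

Besides the shell and the picture viewer there is one more tool, called after "Request:" as a command line: name --pt "numbers of a row" for each row, then --argument value for the rest. move_arm: Moves the arm, as the interface text tells. Shift numbers are shares of 2.5 cm and turn numbers shares of 90 degrees, none past 1 either way. Its arguments: {"type":"object","properties":{"deltas":{"type":"array","items":{"type":"array","items":{"type":"number"}}},"squeeze":{"type":"number"}},"required":["deltas"]}

```bash
ls; mkdir -p pics; cat > h.py <<'E'
from bench import r
import numpy as np, cv2
from scipy.spatial.transform import Rotation as R
def w(cam,p):
    i=r.camera_info(cam); return np.array(i["R"]).T@(np.array(p)-np.array(i["t"]))
def save(cam,n):
    im=r.camera(cam); cv2.imwrite(f"pics/{n}.png",im[:,:,::-1]); return im
E
python3 - <<'E'
from h import *
s=r.read_state(); print({k:np.round(v,3) for k,v in s.items()})
for c in("scene","top"):
    save(c,c+"0")
    for l in("vise","jaw","crank_grip","canister","knob","tube_rack","steel_tray","diluent_bottle"):
        print(c,l,[(np.round(w(c,d["position"]),3),round(d["confidence"],2)) for d in r.tip_of(c,l)[:2]])
print(r.read_state()["time"])
E
```

```text
pics
{'time': np.float64(0.0), 'joint_positions': array([ 1.286,  0.333, -0.065,  1.461,  0.022,  1.35 , -0.088]), 'joint_vel': array([-0.002,  0.   , -0.002, -0.001, -0.001,  0.001, -0.   ]), 'joint_torque': array([-1.0000e-03, -6.2325e+01,  2.4000e-02, -3.8989e+01, -6.1000e-02,
        4.0000e-02,  0.0000e+00]), 'ee_pos': array([ 0.162, -0.603,  0.222]), 'eef_rot': array([ 0.991,  0.131, -0.   , -0.001]), 'ft_force': array([ 0.055, -0.873,  0.051]), 'torque': array([-0.022, -0.01 , -0.018]), 'width': np.float64(0.087)}
scene vise [(array([0.522, 0.081, 0.002]), 0.59), (array([ 0.522,  0.075, -0.003]), 0.45)]
scene jaw [(array([ 0.522,  0.077, -0.003]), 0.63)]
scene crank_grip [(array([ 0.442, -0.054,  0.095]), 0.5)]
scene canister [(array([0.55 , 0.134, 0.055]), 0.59)]
scene knob [(array([0.548, 0.134, 0.16 ]), 0.6)]
scene tube_rack [(array([ 0.512,  0.408, -0.002]), 0.85)]
scene steel_tray [(array([ 0.492, -0.47 ,  0.003]), 0.84)]
scene diluent_bottle [(array([ 0.691,  0.335, -0.001]), 0.61)]
top vise [(array([0.522, 0.082, 0.004]), 0.74)]
top jaw [(array([ 0.518,  0.071, -0.003]), 0.78)]
top crank_grip [(array([ 0.443, -0.051,  0.094]), 0.57)]
top canister [(array([0.555, 0.132, 0.055]), 0.91)]
top knob [(array([0.553, 0.131, 0.16 ]), 0.87)]
top tube_rack [(array([0.514, 0.406, 0.005]), 0.87)]
top steel_tray [(array([ 0.492, -0.47 ,  0.002]), 0.76)]
top diluent_bottle [(array([ 0.692,  0.331, -0.003]), 0.73)]
0.9
```

View pics/top0.png

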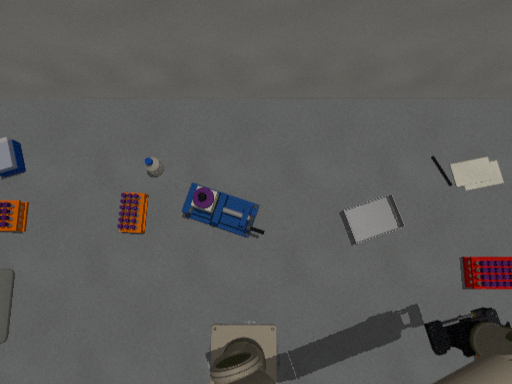

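View pics/scene0.png

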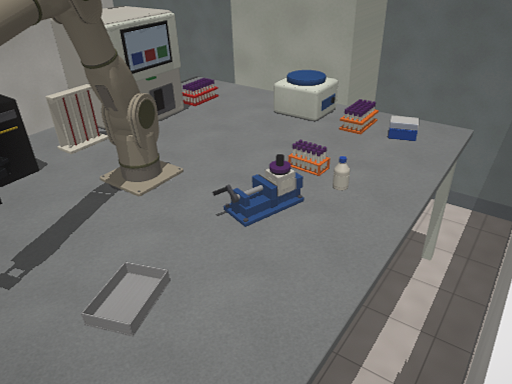

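Top view: the vise centre is at about px (220,208), the crank sleeve at (258,232) and the lid at (204,197). The networks agree with the picture. Next I'll move the wrist camera over the vise for a closer look.

```bash
cat >> h.py <<'E'
def plan(target,yawdeg,n,g=1,cur=None,q=None):
    """rows to world target; yawdeg = world angle of tool x (tool down)"""
    s=r.read_state(); p=np.array(s["ee_pos"] if cur is None else cur)
    M=R.from_quat(s["eef_rot"]).as_matrix(); y=np.degrees(np.arctan2(M[1,0],M[0,0])) if q is None else q
    d=(yawdeg-y+180)%360-180; print("yaw now",y,"turn",d)
    target=np.array(target,float); rows=[]
    for k in range(n):
        st=(target-p)/(n-k); a=np.radians(y)
        tx=np.array([np.cos(a),np.sin(a),0]);ty=np.array([np.sin(a),-np.cos(a),0])
        v=np.round([st@tx/.025,st@ty/.025,-st[2]/.025],2); t=np.round(-d/n/90,3)
        p=p+.025*(v[0]*tx+v[1]*ty-v[2]*np.array([0,0,1])); y-=t*90
        rows.append([g,*map(float,v),float(t)])
    print(rows,"end",np.round(p,4),round(y,2))
E
python3 - <<'E'
from h import *
plan([0.46,-0.02,0.30],70,30)
i=r.camera_info("wrist"); print(i)
E
```

```text
yaw now 15.002173611283686 turn 54.997826388716305
[[1, 0.59, -0.65, -0.1, -0.02], [1, 0.61, -0.63, -0.1, -0.02], [1, 0.62, -0.61, -0.1, -0.02], [1, 0.64, -0.59, -0.1, -0.02], [1, 0.66, -0.57, -0.1, -0.02], [1, 0.68, -0.55, -0.1, -0.02], [1, 0.7, -0.53, -0.1, -0.02], [1, 0.71, -0.51, -0.1, -0.02], [1, 0.73, -0.48, -0.1, -0.02], [1, 0.74, -0.46, -0.1, -0.02], [1, 0.76, -0.44, -0.1, -0.02], [1, 0.77, -0.41, -0.11, -0.02], [1, 0.78, -0.39, -0.1, -0.02], [1, 0.8, -0.36, -0.11, -0.02], [1, 0.81, -0.34, -0.1, -0.02], [1, 0.82, -0.31, -0.11, -0.02], [1, 0.82, -0.29, -0.1, -0.02], [1, 0.83, -0.26, -0.11, -0.02], [1, 0.84, -0.23, -0.1, -0.02], [1, 0.85, -0.21, -0.11, -0.02], [1, 0.86, -0.18, -0.1, -0.02], [1, 0.86, -0.15, -0.11, -0.02], [1, 0.86, -0.13, -0.1, -0.02], [1, 0.87, -0.1, -0.11, -0.02], [1, 0.87, -0.07, -0.1, -0.02], [1, 0.87, -0.04, -0.11, -0.02], [1, 0.87, -0.02, -0.1, -0.02], [1, 0.88, 0.01, -0.11, -0.02], [1, 0.87, 0.04, -0.1, -0.02], [1, 0.87, 0.06, -0.11, -0.02]] end [ 0.4599 -0.0201  0.3001] 69.0
{'K': array([[297.31863964,   0.        , 256.80308852],
       [  0.        , 297.31863964, 191.36159283],
       [  0.        ,   0.        ,   1.        ]]), 'hand_eye': array([[ 1.20560088e-04, -9.58078209e-01, -2.86506774e-01,
         7.93878355e-02],
       [ 9.99998609e-01,  5.92206866e-04, -1.55954628e-03,
         3.35170983e-04],
       [ 1.66383858e-03, -2.86506188e-01,  9.58076947e-01,
        -1.62275304e-01],
       [ 0.00000000e+00,  0.00000000e+00,  0.00000000e+00,
         1.00000000e+00]])}
```

Request:
move_arm --pt "1 0.6 -0.65 -0.1 -0.02" --pt "1 0.6 -0.65 -0.1 -0.02" --pt "1 0.6 -0.6 -0.1 -0.02" --pt "1 0.65 -0.6 -0.1 -0.02" --pt "1 0.65 -0.55 -0.1 -0.02" --pt "1 0.7 -0.55 -0.1 -0.02" --pt "1 0.7 -0.55 -0.1 -0.02" --pt "1 0.7 -0.5 -0.1 -0.02" --pt "1 0.75 -0.5 -0.1 -0.02" --pt "1 0.75 -0.45 -0.1 -0.02" --pt "1 0.75 -0.45 -0.1 -0.02" --pt "1 0.75 -0.4 -0.1 -0.02"

```text
time: 1.9
ee_pos: [0.281, -0.3687, 0.2528]
eef_rot: [0.949, 0.315, -0.0, 0.0]
ft_force: [0.7, -1.0, 0.7]
width: 0.0872
```

Request:
move_arm --pt "1 0.8 -0.4 -0.1 -0.02" --pt "1 0.8 -0.35 -0.1 -0.02" --pt "1 0.8 -0.35 -0.1 -0.02" --pt "1 0.8 -0.3 -0.1 -0.02" --pt "1 0.8 -0.3 -0.1 -0.02" --pt "1 0.85 -0.25 -0.1 -0.02" --pt "1 0.85 -0.25 -0.1 -0.02" --pt "1 0.85 -0.2 -0.1 -0.02" --pt "1 0.85 -0.2 -0.1 -0.02" --pt "1 0.85 -0.15 -0.1 -0.02" --pt "1 0.85 -0.15 -0.1 -0.02" --pt "1 0.85 -0.1 -0.1 -0.02"

```text
time: 2.9
ee_pos: [0.3988, -0.1343, 0.2828]
eef_rot: [0.873, 0.488, -0.0, 0.0]
ft_force: [0.4, 0.0, -0.7]
width: 0.0869
```

Request:
move_arm --pt "1 0.85 -0.1 -0.1 -0.02" --pt "1 0.85 -0.05 -0.1 -0.02" --pt "1 0.85 0 -0.1 -0.02" --pt "1 0.6 0 -0.1 -0.02" --pt "1 0.3 0 0 -0.02" --pt "1 0 0 0 0"

```text
time: 3.4
ee_pos: [0.4371, -0.0574, 0.2926]
eef_rot: [0.831, 0.556, 0.0, -0.0]
ft_force: [0.5, -0.0, -0.2]
width: 0.0868
```

```bash
cat >> h.py <<'E'
def ww(s,p):
    i=r.camera_info("wrist"); H=np.array(i["hand_eye"]); t=H[:3,:3]@np.array(p)+H[:3,3]
    return R.from_quat(s["eef_rot"]).apply(t)+np.array(s["ee_pos"])
def wproj(s,X):
    i=r.camera_info("wrist"); H=np.array(i["hand_eye"]);K=np.array(i["K"])
    t=R.from_quat(s["eef_rot"]).inv().apply(np.array(X)-np.array(s["ee_pos"])); c=H[:3,:3].T@(t-H[:3,3])
    rr=np.hypot(c[0],c[1]); th=np.arctan2(rr,c[2]); return K[0,0]*th*c[:2]/rr+K[:2,2]
E
cat > look.py <<'E'
from h import *
import sys
n=sys.argv[1]
s=r.read_state(); print(s["time"],np.round(s["ee_pos"],4),np.round(s["eef_rot"],4)); save("wrist",n)
for l in sys.argv[2:]:
    print(l,[(np.round(ww(s,d["position"]),4),round(d["confidence"],2)) for d in r.tip_of("wrist",l)[:2]])
E
python3 look.py w1 vise jaw crank_grip canister knob
```

```text
3.4 [ 0.4371 -0.0574  0.2926] [ 8.314e-01  5.557e-01  1.000e-04 -1.000e-04]
vise [(array([ 0.5204,  0.0868, -0.0017]), 0.66)]
jaw [(array([ 0.5167,  0.0738, -0.0013]), 0.66)]
crank_grip [(array([ 0.4452, -0.0503,  0.0904]), 0.75)]
canister [(array([0.5518, 0.1352, 0.0486]), 0.79)]
knob []
```

View pics/w1.png

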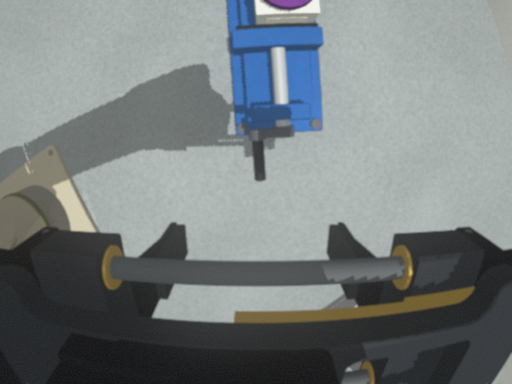

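```bash
python3 -c "
import cv2
a=cv2.imread('pics/w1.png')[0:190,190:360]
cv2.imwrite('pics/w1c.png',cv2.resize(a,None,fx=3.1,fy=3.1,interpolation=cv2.INTER_CUBIC))"
```

```text
(no output)
```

View pics/w1c.png

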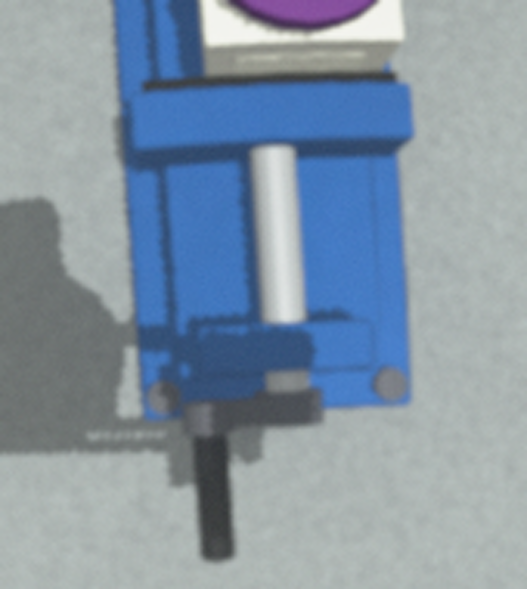

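```bash
cat > fit.py <<'E'
from h import *
from scipy.optimize import least_squares
s=r.read_state()
def V(p,l):
    a=p[2]; return np.array([p[0]+l[0]*np.cos(a)-l[1]*np.sin(a),p[1]+l[0]*np.sin(a)+l[1]*np.cos(a),l[2]])
def res(p):
    c,h,xj,xs=p[3],p[4],p[5],p[6]; gy,gz=.04*np.cos(c-.96),.075+.04*np.sin(c-.96); gx=-.155+.0025*c
    L=[((gx-.023,gy,gz),(260,179)),((gx+.027,gy,gz),(257.7,140.3)),((xs,0,.075),(281.9,103.2)),((p[7],0,.075),(278.1,47.7)),
       ((-.125,-.065,h),(321.9,130)),((-.125,.065,h),(237.4,134.5)),((xj,-.055,.095),(322.6,26.8)),((xj,.055,.095),(235.5,26.8))]
    o=np.concatenate([wproj(s,V(p,a))-b for a,b in L])
    g=V(p,(gx,gy,gz))
    pri=np.concatenate([(g-[.4445,-.051,.0915])/.003,(V(p,(0,0,0))-[.5215,.083,0])[:2]/.004,[(h-.012)/.008,(xj-(.003+.0025*c))/.01]])
    return np.concatenate([o/1.0,pri])
f=least_squares(res,[.522,.083,np.radians(70),1.4,.012,.006,-.09,-.03])
p=f.x; print("vise",p[:2],"yaw",np.degrees(p[2]),"crank",p[3],p[4:]); print(np.round(f.fun,1))
cov=np.linalg.inv(f.jac.T@f.jac); print(np.sqrt(np.diag(cov))[:4])
c=p[3]
print("grip",V(p,(-.155+.0025*c,.04*np.cos(c-.96),.075+.04*np.sin(c-.96))))
np.save("p.npy",p)
E
python3 fit.py
```

```text
vise [0.52564054 0.07966252] yaw 70.4630598077202 crank 1.5000067733751299 [ 0.00657107  0.01453307 -0.08178497 -0.00973296]
[-0.4  0.3 -0.4 -0.9  0.6 -0.   1.1 -0.1  0.4  0.3 -0.5 -0.1  1.6 -1.3
 -2.4  1.3 -0.6 -0.1  1.4  1.  -0.8 -0.7  0.8]
[0.00058361 0.00070571 0.00655254 0.05004587]
grip [ 0.4427274  -0.05140625  0.09556567]
```

```bash
python3 - <<'E'
from h import *
plan([0.4427,-0.0514,0.0765],70.5,12)
E
```

```text
yaw now 67.08450179565509 turn 3.415498204344914
[[1, 0.04, 0.01, 0.72, -0.003], [1, 0.03, 0.01, 0.72, -0.003], [1, 0.03, 0.01, 0.72, -0.003], [1, 0.04, 0.01, 0.72, -0.003], [1, 0.03, 0.01, 0.72, -0.003], [1, 0.04, 0.01, 0.72, -0.003], [1, 0.03, 0.01, 0.72, -0.003], [1, 0.04, 0.01, 0.72, -0.003], [1, 0.03, 0.01, 0.72, -0.003], [1, 0.04, 0.01, 0.72, -0.003], [1, 0.03, 0.01, 0.72, -0.003], [1, 0.04, 0.0, 0.72, -0.003]] end [ 0.4427 -0.0514  0.0764] 70.32
```

Request:
move_arm --pt "1 0.1 0.04 0.6 -0.01" --pt "1 0.1 0.04 0.9 -0.01" --pt "1 0.1 0.02 0.9 -0.01" --pt "1 0.12 0 0.9 -0.008" --pt "1 0 0 0.9 0" --pt "1 0 0 0.9 0" --pt "1 0 0 0.9 0" --pt "1 0 0 0.9 0" --pt "1 0 0 0.6 0" --pt "1 0 0 0 0"

```text
time: 4.53
ee_pos: [0.4406, -0.0508, 0.1023]
eef_rot: [0.816, 0.578, -0.002, -0.002]
ft_force: [-0.3, -0.3, -0.6]
width: 0.0872
```

```bash
python3 look.py w2 crank_grip
```

```text
4.5333 [ 0.4406 -0.0508  0.1023] [ 0.8164  0.5775 -0.0016 -0.0018]
crank_grip [(array([ 0.4439, -0.0525,  0.0956]), 0.66)]
```

View pics/w2.png

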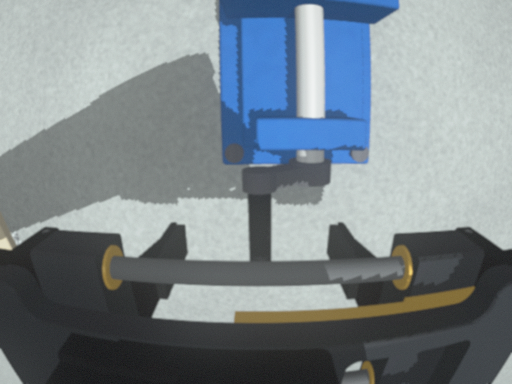

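The sleeve runs down px x≈260, centred between the fingertips (185 and 330). I'll go down and pinch it.

Request:
move_arm --pt "1 0 0.04 0.5 0" --pt "1 0 0.04 0.55 0" --pt "1 0 0 0 0" --pt "-1 0 0 0 0" --pt "-1 0 0 0 0" --pt "-1 0 0 0 0" --pt "-1 0 0 0 0" --pt "-1 0 0 0 0" --pt "-1 0 0 0 0" --pt "-1 0 0 0 0" --squeeze 25

```text
time: 5.47
ee_pos: [0.4448, -0.051, 0.079]
eef_rot: [0.816, 0.578, 0.0, 0.0]
ft_force: [0.3, 0.8, -0.8]
width: 0.0481
```

```bash
python3 look.py w3
```

```text
5.4667 [ 0.4448 -0.051   0.079 ] [8.16e-01 5.78e-01 0.00e+00 2.00e-04]
```

View pics/w3.png

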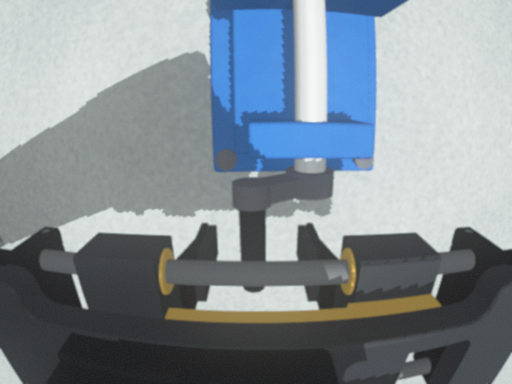

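Request:
move_arm --pt "-1 0 0 0.1 0" --pt "-1 0 0 0 0" --pt "-1 0 0 0 0" --pt "-1 0 0 0 0" --pt "-1 0 0 0 0" --pt "-1 0 0 0 0" --pt "-1 0 0 0 0" --pt "-1 0 0 0 0" --pt "-1 0 0 0 0" --pt "-1 0 0 0 0"

```text
time: 6.35
ee_pos: [0.4432, -0.0505, 0.0757]
eef_rot: [0.816, 0.578, -0.001, -0.001]
ft_force: [-4.9, 1.9, 1.2]
width: 0.0126
```

```bash
python3 look.py w4 crank_grip;  python3 -c "
from h import *; print(r.read_state()['width'])"
```

```text
6.35 [ 0.4432 -0.0505  0.0757] [ 0.8159  0.5781 -0.0012 -0.0011]
crank_grip [(array([ 0.4465, -0.0495,  0.0927]), 0.85)]
0.012486886611652216
```

View pics/w4.png

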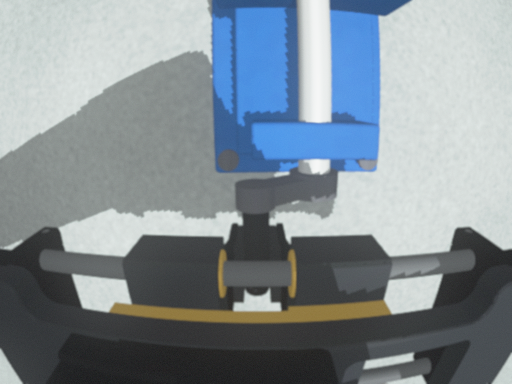

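```bash
cat > crank.py <<'E'
from h import *
import sys
p=np.load("p.npy"); s=r.read_state()
d=np.array(s["ee_pos"])-[p[0],p[1],0]; a=p[2]
lx=d[0]*np.cos(a)+d[1]*np.sin(a); ly=-d[0]*np.sin(a)+d[1]*np.cos(a); z=d[2]+.019-.075
f=s["ft_force"]; fy=-f[0]*np.sin(a)+f[1]*np.cos(a); fx=f[0]*np.cos(a)+f[1]*np.sin(a)
ph=np.arctan2(z,ly); ph=ph if ph>-1.7 else ph+2*np.pi
print("t",s["time"],"local mm",lx*1e3,ly*1e3,z*1e3,"r",np.hypot(ly,z)*1e3,"crank",ph+.96,"F vise x,y,z",np.round([fx,fy,f[2]],1),"radial",fy*np.cos(ph)+f[2]*np.sin(ph),"tang",-fy*np.sin(ph)+f[2]*np.cos(ph),"w",s["width"])
if len(sys.argv)>1:
    c0,c1,n=float(sys.argv[1]),float(sys.argv[2]),int(sys.argv[3]); P=np.linspace(c0,c1,n+1)-.96
    Y=40*np.cos(P);Z=40*np.sin(P)
    print([[-1,round(2.5*(c1-c0)/n/25,3),round(-b/25,2),round(-e/25,2),0] for b,e in zip(np.diff(Y),np.diff(Z))])
E
python3 crank.py 1.5 2.7 12
```

```text
t 6.45 local mm -150.29171983354453 34.151325017433805 19.729285630548514 r 39.4405592244604 crank 1.4838624647087584 F vise x,y,z [0.7 6.6 2. ] radial 6.684367556413583 tang -1.574167591936901 w 0.012486886611652216
[[-1, 0.01, np.float64(0.09), np.float64(-0.13), 0], [-1, 0.01, np.float64(0.1), np.float64(-0.12), 0], [-1, 0.01, np.float64(0.11), np.float64(-0.11), 0], [-1, 0.01, np.float64(0.12), np.float64(-0.1), 0], [-1, 0.01, np.float64(0.13), np.float64(-0.09), 0], [-1, 0.01, np.float64(0.14), np.float64(-0.07), 0], [-1, 0.01, np.float64(0.15), np.float64(-0.06), 0], [-1, 0.01, np.float64(0.15), np.float64(-0.04), 0], [-1, 0.01, np.float64(0.16), np.float64(-0.03), 0], [-1, 0.01, np.float64(0.16), np.float64(-0.01), 0], [-1, 0.01, np.float64(0.16), np.float64(0.0), 0], [-1, 0.01, np.float64(0.16), np.float64(0.02), 0]]
```

Request:
move_arm --pt "-1 0.01 0.08 -0.13 0" --pt "-1 0.01 0.08 -0.12 0" --pt "-1 0.01 0.1 -0.11 0" --pt "-1 0.01 0.12 -0.1 0" --pt "-1 0.01 0.13 -0.09 0" --pt "-1 0.01 0.14 -0.07 0" --pt "-1 0.01 0.15 -0.06 0" --pt "-1 0.01 0.15 -0.04 0" --pt "-1 0.01 0.16 -0.03 0" --pt "-1 0.01 0.16 -0.01 0" --pt "-1 0.01 0.16 0 0" --pt "-1 0.01 0.16 0.02 0"

```text
time: 7.45
ee_pos: [0.4813, -0.0603, 0.0935]
eef_rot: [0.816, 0.578, -0.002, -0.002]
ft_force: [-6.0, 7.9, -14.0]
width: 0.0127
```

```bash
python3 crank.py 2.7 3.9 12
```

```text
t 7.45 local mm -146.73258911468764 -4.99822403138242 37.54729370748019 r 37.87850984692601 crank 2.6631363697258577 F vise x,y,z [  5.5   8.3 -14. ] radial -15.01504976685763 tang -6.345185402852444 w 0.012728174171723599
[[-1, 0.01, np.float64(0.16), np.float64(0.03), 0], [-1, 0.01, np.float64(0.15), np.float64(0.05), 0], [-1, 0.01, np.float64(0.15), np.float64(0.07), 0], [-1, 0.01, np.float64(0.14), np.float64(0.08), 0], [-1, 0.01, np.float64(0.13), np.float64(0.09), 0], [-1, 0.01, np.float64(0.12), np.float64(0.11), 0], [-1, 0.01, np.float64(0.11), np.float64(0.12), 0], [-1, 0.01, np.float64(0.1), np.float64(0.13), 0], [-1, 0.01, np.float64(0.08), np.float64(0.14), 0], [-1, 0.01, np.float64(0.07), np.float64(0.14), 0], [-1, 0.01, np.float64(0.06), np.float64(0.15), 0], [-1, 0.01, np.float64(0.04), np.float64(0.15), 0]]
```

Request:
move_arm --pt "-1 0.03 0.16 0.07 0" --pt "-1 0.02 0.15 0.07 0" --pt "-1 0.01 0.15 0.07 0" --pt "-1 0.01 0.14 0.08 0" --pt "-1 0.01 0.13 0.09 0" --pt "-1 0.01 0.12 0.11 0" --pt "-1 0.01 0.11 0.12 0"

```text
time: 8.03
ee_pos: [0.5052, -0.0664, 0.0792]
eef_rot: [0.816, 0.578, -0.002, -0.001]
ft_force: [-9.8, 6.2, -2.5]
width: 0.0127
```

```bash
python3 crank.py 3.4 4.8 14
```

```text
t 8.0333 local mm -144.5162593623277 -29.59311464875056 23.17884163986095 r 37.59004036150861 crank 3.4371481761301723 F vise x,y,z [ 2.5 11.3 -2.5] radial -10.401043221754108 tang -5.023705586070934 w 0.012742431340522626
[[-1, 0.01, np.float64(0.1), np.float64(0.13), 0], [-1, 0.01, np.float64(0.08), np.float64(0.14), 0], [-1, 0.01, np.float64(0.07), np.float64(0.14), 0], [-1, 0.01, np.float64(0.06), np.float64(0.15), 0], [-1, 0.01, np.float64(0.04), np.float64(0.15), 0], [-1, 0.01, np.float64(0.02), np.float64(0.16), 0], [-1, 0.01, np.float64(0.01), np.float64(0.16), 0], [-1, 0.01, np.float64(-0.01), np.float64(0.16), 0], [-1, 0.01, np.float64(-0.02), np.float64(0.16), 0], [-1, 0.01, np.float64(-0.04), np.float64(0.16), 0], [-1, 0.01, np.float64(-0.05), np.float64(0.15), 0], [-1, 0.01, np.float64(-0.07), np.float64(0.14), 0], [-1, 0.01, np.float64(-0.08), np.float64(0.14), 0], [-1, 0.01, np.float64(-0.1), np.float64(0.13), 0]]
```

Radial −10 N, so I'll bring y in by about 1 mm.

Request:
move_arm --pt "-1 0.02 0.07 0.13 0" --pt "-1 0.02 0.06 0.14 0" --pt "-1 0.01 0.06 0.14 0" --pt "-1 0.01 0.05 0.15 0" --pt "-1 0.01 0.04 0.15 0" --pt "-1 0.01 0.02 0.16 0" --pt "-1 0.01 0.01 0.16 0" --pt "-1 0.01 -0.01 0.16 0" --pt "-1 0.01 -0.02 0.16 0"

```text
time: 8.78
ee_pos: [0.5143, -0.0672, 0.0467]
eef_rot: [0.816, 0.578, -0.001, 0.0]
ft_force: [-8.4, 2.1, 6.0]
width: 0.0127
```

```bash
python3 crank.py 4.3 4.9 6; python3 look.py w5 crank_grip
```

```text
t 8.7833 local mm -142.1651707419949 -38.44420039834714 -9.278403589790472 r 39.548012812824254 crank 4.338411157071459 F vise x,y,z [-0.8  8.6  6. ] radial -9.76854729597982 tang -3.8411985088264236 w 0.012682082435147062
[[-1, 0.01, np.float64(-0.04), np.float64(0.16), 0], [-1, 0.01, np.float64(-0.05), np.float64(0.15), 0], [-1, 0.01, np.float64(-0.07), np.float64(0.14), 0], [-1, 0.01, np.float64(-0.08), np.float64(0.14), 0], [-1, 0.01, np.float64(-0.1), np.float64(0.13), 0], [-1, 0.01, np.float64(-0.11), np.float64(0.12), 0]]
8.7833 [ 0.5143 -0.0672  0.0467] [ 8.162e-01  5.778e-01 -7.000e-04  2.000e-04]
crank_grip [(array([ 0.5157, -0.067 ,  0.0639]), 0.94), (array([5.237e-01, 7.920e-02, 5.000e-04]), 0.18)]
```

View pics/w5.png

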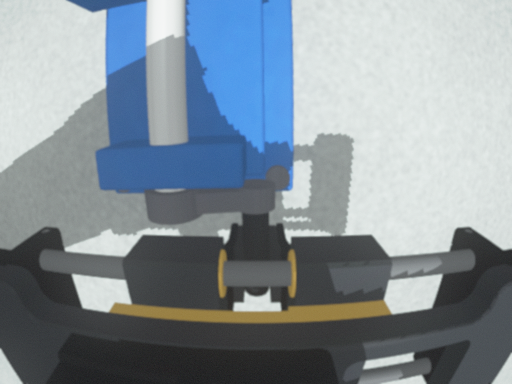

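The crank has swung to the other side and the sleeve is still pinched at px (257,250). I'll carry on to about 4.8.

Request:
move_arm --pt "-1 0.01 -0.06 0.16 0" --pt "-1 0.01 -0.07 0.15 0" --pt "-1 0.01 -0.08 0.14 0" --pt "-1 0.01 -0.09 0.14 0" --pt "-1 0.01 -0.1 0.13 0" --pt "-1 0 0 0 0"

```text
time: 9.38
ee_pos: [0.5074, -0.0637, 0.0295]
eef_rot: [0.816, 0.578, 0.001, 0.002]
ft_force: [0.7, -2.2, 2.7]
width: 0.0123
```

```bash
python3 crank.py 4.8 4.9 1
```

```text
t 9.3833 local mm -141.1638822783528 -30.788211310392796 -26.5317623355371 r 40.642937496234495 crank 4.81286916542523 F vise x,y,z [-1.8 -1.4  2.7] radial -0.6863570462679363 tang -2.93485236395162 w 0.012291473553055467
[[-1, 0.01, np.float64(-0.11), np.float64(0.12), 0]]
```

Request:
move_arm --pt "1 0 0 0 0" --pt "1 0 0 0 0" --pt "1 0 0 0 0" --pt "1 0 0 0 0" --pt "1 0 0 0 0" --pt "1 0 0 0 0" --pt "1 0 0 -0.2 0" --pt "1 0 0 -0.6 0" --pt "1 0 0 -0.9 0" --pt "1 0 0 -0.9 0" --pt "1 0 0 -0.9 0" --pt "1 0 0 -0.9 0"

```text
time: 10.38
ee_pos: [0.505, -0.062, 0.1392]
eef_rot: [0.816, 0.578, 0.0, 0.0]
ft_force: [0.7, -0.5, 0.8]
width: 0.0826
```

Request:
move_arm --pt "1 0 0 -0.9 0" --pt "1 0 0 -0.9 0" --pt "1 0 0 -0.9 0" --pt "1 0.4 0 -0.9 0" --pt "1 0.6 0 -0.9 0" --pt "1 0.6 0 -0.9 0" --pt "1 0.2 0 -0.6 0" --pt "1 0 0 0 0" --pt "1 0 0 0 0"

```text
time: 11.13
ee_pos: [0.5203, -0.0193, 0.2884]
eef_rot: [0.816, 0.578, 0.0, 0.0]
ft_force: [0.3, 0.0, -0.5]
width: 0.0871
```

```bash
python3 look.py w6 canister crank_grip knob lid
```

```text
11.1333 [ 0.5203 -0.0193  0.2884] [8.158e-01 5.784e-01 4.000e-04 5.000e-04]
canister [(array([0.5524, 0.1373, 0.0476]), 0.76)]
crank_grip [(array([ 0.5097, -0.0611,  0.0484]), 0.9)]
knob [(array([0.5534, 0.1374, 0.1596]), 0.76)]Traceback (most recent call last):
  File "look.py", line 6, in <module>
    print(l,[(np.round(ww(s,d["position"]),4),round(d["confidence"],2)) for d in r.tip_of("wrist",l)[:2]])
                                                                                 ~~~~~~~~^^^^^^^^^^^
ValueError: it knows: canister, crank_grip, diluent_bottle, jaw, knob, steel_tray, tube_rack, vise
```

View pics/w6.png

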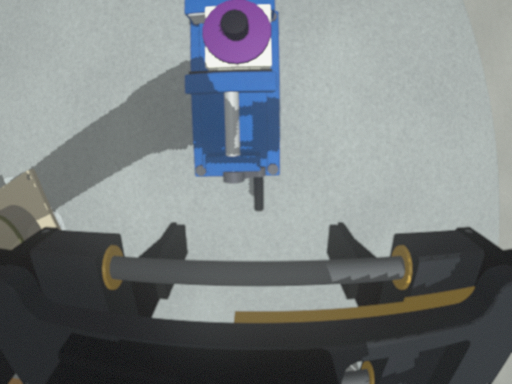

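```bash
python3 - <<'E'
from h import *
s=r.read_state()
for X in([.5534,.1374,.159],[.5534,.1374,.176],[.5534,.1374,.142],[.546,.137,.142]): print(X,wproj(s,X))
plan([.551,.137,.215],70.5,9)
E
python3 -c "
import cv2
a=cv2.imread('pics/w6.png')[0:90,180:300]
cv2.imwrite('pics/w6c.png',cv2.resize(a,None,fx=5,fy=5,interpolation=cv2.INTER_CUBIC))"
```

```text
[0.5534, 0.1374, 0.159] [235.25673376  24.39981778]
[0.5534, 0.1374, 0.176] [233.92021186  19.66942718]
[0.5534, 0.1374, 0.142] [236.45233294  28.64575109]
[0.546, 0.137, 0.142] [229.73543872  31.40147576]
yaw now 70.5738605784172 turn -0.07386057841719662
[[1, 0.71, -0.1, 0.32, 0.0], [1, 0.71, -0.1, 0.32, 0.0], [1, 0.71, -0.1, 0.32, 0.0], [1, 0.7, -0.1, 0.32, 0.0], [1, 0.71, -0.1, 0.32, 0.0], [1, 0.7, -0.1, 0.32, 0.0], [1, 0.71, -0.1, 0.32, 0.0], [1, 0.7, -0.1, 0.32, 0.0], [1, 0.71, -0.11, 0.31, 0.0]] end [0.5509 0.1371 0.2151] 70.57
```

View pics/w6c.png

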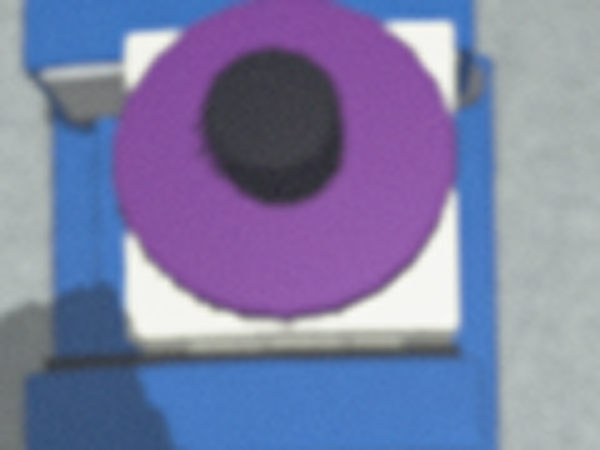

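Request:
move_arm --pt "1 0.4 -0.1 0.2 0" --pt "1 0.7 -0.1 0.3 0" --pt "1 0.8 -0.1 0.4 0" --pt "1 0.8 -0.1 0.4 0" --pt "1 0.8 -0.1 0.4 0" --pt "1 0.8 -0.1 0.4 0" --pt "1 0.8 -0.1 0.4 0" --pt "1 0.8 -0.1 0.3 0" --pt "1 0.25 -0.1 0.1 0" --pt "1 0 0 0 0" --pt "1 0 0 0 0"

```text
time: 12.25
ee_pos: [0.5496, 0.1326, 0.2151]
eef_rot: [0.816, 0.578, -0.0, -0.0]
ft_force: [0.1, -0.4, -0.2]
width: 0.0869
```

```bash
python3 look.py w7 canister knob; python3 - <<'E'
from h import *
for c in("top","scene"):
    save(c,c+"7")
    for l in("canister","knob"): print(c,l,[(np.round(w(c,d["position"]),4),round(d["confidence"],2)) for d in r.tip_of(c,l)[:2]])
E
```

```text
12.25 [0.5496 0.1326 0.2151] [ 8.159e-01  5.782e-01 -3.000e-04 -1.000e-04]
canister [(array([0.5534, 0.1372, 0.0463]), 0.87), (array([0.5544, 0.1397, 0.1588]), 0.42)]
knob [(array([0.5534, 0.1378, 0.1612]), 0.55)]
top canister [(array([0.5506, 0.1343, 0.0499]), 0.44)]
top knob []
scene canister [(array([0.5502, 0.1334, 0.0546]), 0.58)]
scene knob [(array([0.5463, 0.1361, 0.1625]), 0.64)]
```

View pics/w7.png

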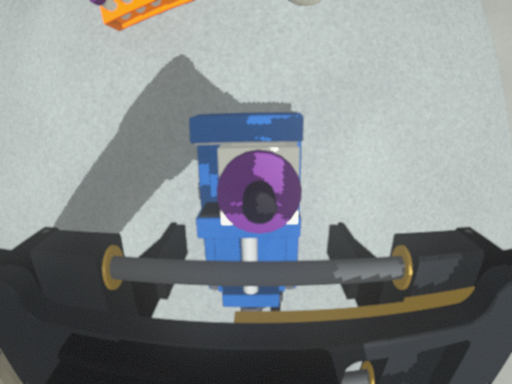

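```bash
python3 - <<'E'
from h import *
s=r.read_state()
for X in([.5525,.1355,.176],[.5525,.1355,.142],[.549,.1335,.176],[.551,.139,.176]): print(X,wproj(s,X))
E
python3 -c "
import cv2
a=cv2.imread('pics/w7.png')[130:250,190:330]
cv2.imwrite('pics/w7c.png',cv2.resize(a,None,fx=5,fy=5,interpolation=cv2.INTER_CUBIC))"
```

```text
[0.5525, 0.1355, 0.176] [258.00206769 211.28829619]
[0.5525, 0.1355, 0.142] [257.84511013 197.01816266]
[0.549, 0.1335, 0.176] [254.36936176 215.21532087]
[0.551, 0.139, 0.176] [254.42869129 207.64423271]
```

View pics/w7c.png

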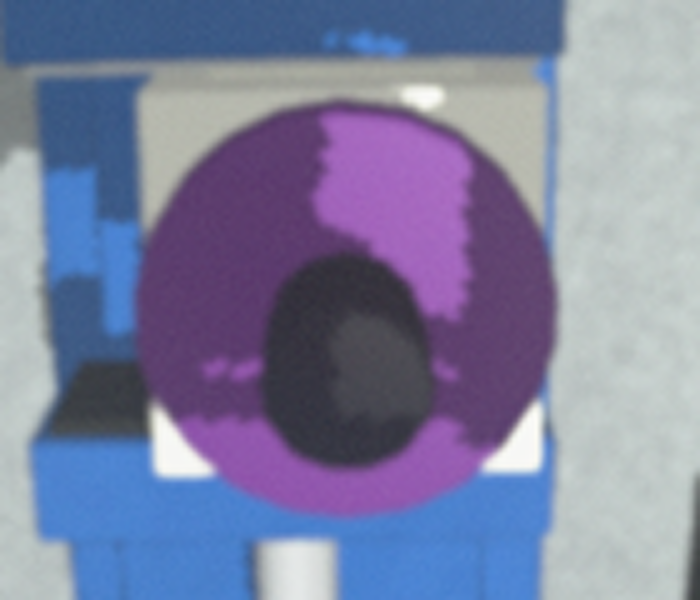

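Request:
move_arm --pt "1 0.12 0.05 0.3 0" --pt "1 0.11 0.04 0.5 0" --pt "1 0 0 0.6 0" --pt "1 0 0 0.5 0" --pt "1 0 0 0.4 0" --pt "1 0 0 0.3 0" --pt "1 0 0 0.15 0" --pt "1 0 0 0 0" --pt "1 0 0 0 0"

```text
time: 13.45
ee_pos: [0.5541, 0.1375, 0.1468]
eef_rot: [0.816, 0.578, 0.0, 0.0]
ft_force: [-0.6, -0.0, 0.9]
width: 0.0872
```

```bash
python3 look.py w8 knob
```

```text
13.45 [0.5541 0.1375 0.1468] [8.16e-01 5.78e-01 1.00e-04 1.00e-04]
knob [(array([0.5565, 0.1371, 0.1578]), 0.78)]
```

View pics/w8.png

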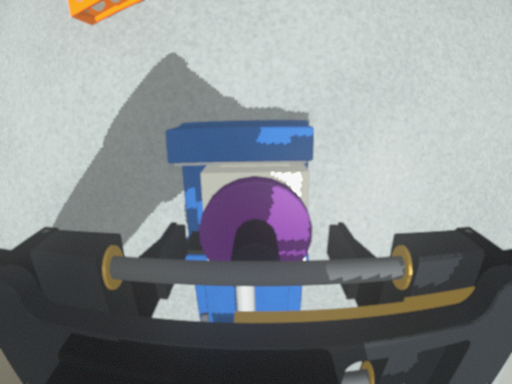

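The knob at px (255,240) is centred between the fingertips (185 and 330). Closing on it.

Request:
move_arm --pt "-1 0 0 0 0" --pt "-1 0 0 0 0" --pt "-1 0 0 0 0" --pt "-1 0 0 0 0" --pt "-1 0 0 0 0" --pt "-1 0 0 0 0" --pt "-1 0 0 0 0" --pt "-1 0 0 0 0" --pt "-1 0 0 0 0" --pt "-1 0 0 0 0" --pt "-1 0 0 0 0" --pt "-1 0 0 0 0" --squeeze 40

```text
time: 14.55
ee_pos: [0.5534, 0.1376, 0.1465]
eef_rot: [0.816, 0.578, -0.0, -0.0]
ft_force: [-4.3, 0.7, 3.4]
width: 0.025
```

Request:
move_arm --pt "-1 0 0 0 0" --pt "-1 0 0 0 0" --pt "-1 0 0 0 0" --pt "-1 0 0 0 0"

```text
time: 14.88
ee_pos: [0.5534, 0.1376, 0.1465]
eef_rot: [0.816, 0.578, -0.0, -0.0]
ft_force: [-5.4, -0.1, 4.4]
width: 0.0252
```

Request:
move_arm --pt "-1 0 0 -0.04 0" --pt "-1 0 0 -0.04 0" --pt "-1 0 0 -0.04 0" --pt "-1 0 0 -0.04 0" --pt "-1 0 0 -0.04 0"

```text
time: 15.3
ee_pos: [0.5534, 0.1375, 0.1513]
eef_rot: [0.816, 0.578, -0.001, -0.0]
ft_force: [-3.4, 1.2, -6.3]
width: 0.025
```

Request:
move_arm --pt "-1 0 0 -0.04 0" --pt "-1 0 0 -0.04 0" --pt "-1 0 0 -0.04 0" --pt "-1 0 0 -0.04 0" --pt "-1 0 0 -0.04 0" --pt "-1 0 0 -0.04 0" --pt "-1 0 0 0 0" --pt "-1 0 0 0 0" --pt "-1 0 0 0 0"

```text
time: 16.05
ee_pos: [0.5535, 0.1376, 0.1578]
eef_rot: [0.816, 0.578, -0.0, -0.0]
ft_force: [-5.4, 2.3, -4.2]
width: 0.0249
```

```bash
python3 look.py w9 knob canister crank_grip; python3 - <<'E'
from h import *
s=r.read_state();print(s["ft_force"],s["width"])
save("scene","scene9"); a=cv2.imread("pics/scene9.png")[120:240,190:370]; b=cv2.imread("pics/scene7.png")[120:240,190:370]
f=lambda a:cv2.resize(a,None,fx=4,fy=4,interpolation=cv2.INTER_CUBIC)[:290]
cv2.imwrite("pics/cmp9.png",np.vstack([f(b),f(a)]))
for l in("canister","knob"): print(l,[(np.round(w("scene",d["position"]),4),round(d["confidence"],2)) for d in r.tip_of("scene",l)[:2]])
E
```

```text
16.05 [0.5535 0.1376 0.1578] [ 8.160e-01  5.781e-01 -4.000e-04 -1.000e-04]
knob [(array([0.5532, 0.1397, 0.177 ]), 0.78)]
canister [(array([0.5506, 0.136 , 0.0484]), 0.94)]
crank_grip []
[-4.98248211  1.33632414 -3.86447009] 0.025139309464258408
canister [(array([0.5527, 0.136 , 0.0508]), 0.76)]
knob [(array([0.5494, 0.1347, 0.1694]), 0.73)]
```

View pics/cmp9.png

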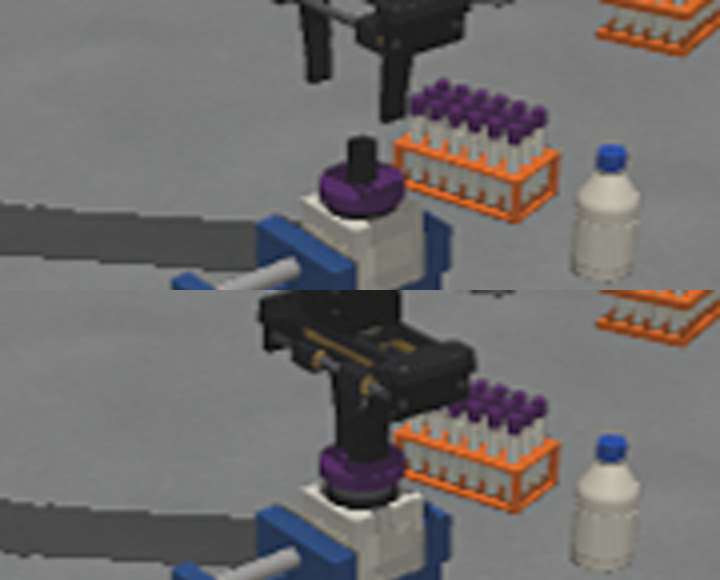

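View pics/w9.png

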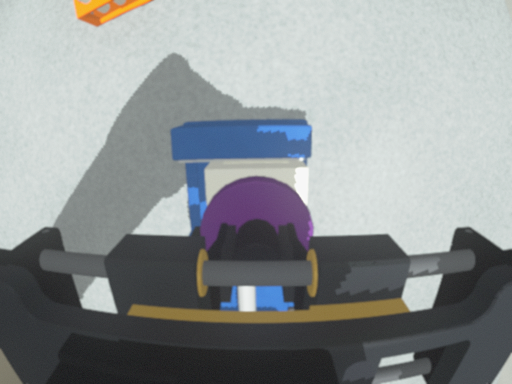

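The comparison shows the lid about 10 mm up, with a dark gap beneath it at crop px (362,490). The canister body hasn't moved. A short hold will check for drift before I hand in.

Request:
move_arm --pt "-1 0 0 0 0" --pt "-1 0 0 0 0" --pt "-1 0 0 0 0" --pt "-1 0 0 0 0" --pt "-1 0 0 0 0" --pt "-1 0 0 0 0"

```text
time: 16.9
ee_pos: [0.5535, 0.1376, 0.1578]
eef_rot: [0.816, 0.578, -0.0, -0.0]
ft_force: [-5.4, 1.3, -4.7]
width: 0.0253
```

```bash
python3 - <<'E'
from h import *
s=r.read_state();print(s["time"],s["ee_pos"],s["ft_force"],s["width"])
save("scene","scene10")
a=cv2.imread("pics/scene9.png").astype(int);b=cv2.imread("pics/scene10.png").astype(int)
print("diff",np.abs(a-b)[140:240,230:310].max())
for l in("tube_rack","diluent_bottle","steel_tray"): print(l,[np.round(w("scene",d["position"]),3) for d in r.tip_of("scene",l)[:1]])
print(r.close_job())
E
```

```text
16.9 [0.55346855 0.13757611 0.15778066] [-5.42644041  1.32280222 -4.71635585] 0.025283740320980817
diff 8
tube_rack [array([0.512, 0.408, 0.   ])]
diluent_bottle [array([ 0.688,  0.334, -0.004])]
steel_tray [array([ 0.494, -0.472,  0.005])]
the job is handed in; nothing more can be done
None
```

I handed the job in at about 17 s, with the gripper still holding the lid about a centimetre open; no verdict is reported.

**Clamping:** I wound the crank clockwise from about 1.5 to about 4.8 rad. By the given pad stiffness that is roughly 40 N of squeeze. I estimated this from the crank angle; jaw force has no direct reading.

**Lid:** I gripped the knob with 40 N and raised it slowly. The tool rose 11.3 mm and the pictures show the lid about 10 mm up, with a dark gap beneath it.

**Last checks:**
- **Hold:** The tool stayed still over the final hold, with about 4–5 N of downward pull, as expected for a lid this far open.
- **Canister:** It looked unmoved and seated on the vise bed.
- **Bystanders:** The rack, bottle and tray are within a few millimetres of where they started.

**Disagreements:** The networks' knob positions differed by 3–8 mm between cameras. After the lift, the wrist camera put the knob at 0.177 m and the scene camera at 0.169 m. I relied on the tool's travel and the pictures for the opening. No check failed.

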